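# Press the pedal and hold the bin open

## Task

Open the small steel pedal bin on the bench: press its pedal slowly down with your fingertips until the pedal rests on the table and the lid stands wide open. Finish while holding the pedal down, so that the lid stays open for someone to drop scraps in. Do not touch the lid, do not lift, shove or tip the bin, and leave the blender parts standing around it where they are.

Things in the scene. Friction and masses are not known exactly. Their poses are not given: they have to be found in the camera images.
- bin: a table-top pedal bin: steel drum 150 mm across, 168 mm high with its lid shut (lid 154 mm across), loose on four rubber feet, 2.2 kg in all. Origin: centre of its underside, on the table. z points up; its -x axis points to its front, where the pedal sticks out; the lid's hinge is at its rear (+x). Turn a hand so that its narrow side faces the drum, or lean a wide wrist outward, off the lid
- pedal_top (a point): centre of the top of the pedal pad (ribbed black plastic, 64 mm front to rear, 56 mm wide), 153 mm in front of the bin's centre, its near edge 48 mm clear of the drum. At rest 57 mm above the table, sloping 9 degrees, outer edge higher; fully pressed it has sunk 30 mm, is level, 27 mm up, its rubber foot on the table. The lid's weight pushes it up: 6 to 11 N at first, 2 to 4 N when down
- pedal: the lever: a steel bar under the bin with the pedal pad on its end. Origin at its fulcrum, 17 mm above the table and 25 mm behind the bin's centre; from there 182 mm to the pad's centre (long end) and 57 mm to the push rod at the rear (short end). It tips by 0.165 rad about its y axis. Let go, it rises and the lid shuts; stamped on fast, it tips the bin forward
- lid: the domed steel lid, 154 mm across, 20 mm high, about 0.21 kg. Origin at its hinge, 92 mm behind the bin's centre, 148 mm up. Its z axis points up when shut and tips back about 7.6 rad per rad of the lever, to about 1.25 rad (72 degrees) when the pedal is fully down; open, its top edge stands 0.3 m above the table over the bin's rear
- cup_mid (a point): centre, half-way up, of an empty clear plastic blender cup, 84 mm across the rim and 110 mm high, loose, mouth up, standing close beside the bin's drum: leave alone
- collar_mid (a point): centre, half-way up, of a grey plastic ring 90 mm across and 32 mm high with a handle sticking out 35 mm, loose, lying on the other side, next to the pedal: leave alone
- power_base_mid (a point): centre, half-way up, of the blender's motor base, a silver open-topped drum 146 mm across and 150 mm high, 1.2 kg, loose, standing behind the bin, to the robot's right: leave alone

How it is judged:
By the outcome, as a careful person would: the job done as asked, in the order asked, and still so for the second after the job is handed in, while the arm keeps its last pose, push and grip.
It also fails if it takes over 26 s, if anything falls off the work surface, if the arm or the gripper's body presses on something with over 40 N, if the wrist force passes 120 N, or if a joint passes its speed limit or range.

## Robot

A 6-joint arm with a two-finger parallel gripper is mounted at the origin on the work surface. World frame = base frame: x ahead of the robot, y to its left, z up, the work surface at z = 0. Lengths are in m, angles in rad, forces in N, time in s.
With the tool pointing down it reaches from about 0.425 to 0.95 m from the base axis. Payload 3.5 kg.
Tool frame: the origin (TCP) lies between the finger pads; the fingertips stand 17 mm ahead of it and the grasp point (between the pads) lies 2 mm behind it; z points along the fingers, y is the direction in which the jaws open and shut (so a half turn about z gives the same grasp; the last joint's range is limited). The gripper opens to 85 mm and grips with 20 to 120 N. Pads are 22 mm wide; open, the fingers measure 114 mm over their backs; the gripper's body (76 mm by 85 mm) begins 54 mm behind the grasp point. The pads swing forward as they close: fully open they stand 13 mm farther back than shut.
Start: joints at [-1.411, 0.286, 1.577, -0, 1.279, -0.15], TCP at [0.206, -0.643, 0.248] pointing down, gripper open.
Joint ranges: [-2.77, 2.77], [-0.9, 2.22], [0.21, 2.48], [-1.53, 4.67], [0.24, 2.81], [-2.84, 2.84]. Speed limits (rad/s): [2.79, 2.79, 3.14, 3.14, 3.14, 3.14].

## Interface

Orientations are given as a unit quaternion [x, y, z, w].
In Python, from plant import ctrl gives the robot as it stands.
- The arm moves only by the tool carry_out, never from a script. Its argument "commands" is a list of rows, each an object with "delta_pos": the shift along the tool's x, y, z in m, a list of three; "delta_rot": the turn, a rotation vector about the tool's x, y, z in rad, a list of three; "claw": the opening in per cent of the stroke, from 0 (shut) to 100 (fully open). A call has 1 to 8 rows; each row is the pose to reach, as a shift and turn from the pose measured when the call began, along the tool's axes at that moment; what a row does not reach only later rows make up. A row lasts 1/12 s, in which the tool goes at most 41.7 mm and 7.16 degrees, less where a joint would pass 70% of its speed; a pose out of reach is approached as far as the arm can. A call with a gripper value outside its range is refused whole. The fingers move at their own pace and stop on an object; "force" is the grip in N (left out, the last holds). Time passes only in rows, so rows that repeat a pose let the fingers close. It gives the time, the measured TCP pose, the force and the opening at its end, in the units of the state.
- ctrl.get_state(): the state, without advancing time (a new reading comes with each control period).
- ctrl.read_camera(name): name is "scene" or "top" or "wrist"; returns (picture, depth): 384x512x3 uint8, red, green, blue; 384x512 float32, m along the optical axis (not along the pixel's ray), 0 where there is no reading.
- ctrl.camera_info(name): a dict with "fx", "fy", "cx", "cy" (pixels), "k1" (the pictures are not rectified: a ray, as slopes to the right and down, at radius r is drawn at 1 + k1 r^2 times it, then the intrinsics apply), "rvec" (rotation vector, rad) and "tvec" (3), from world to camera coordinates, as OpenCV has them; the wrist camera has in their place "mount" (4x4, takes a point from camera to tool coordinates, whose origin is the TCP and whose axes are the flange's). Camera axes: x right, y down, z forward; pixel columns grow to the right and rows downward; lengths in m; the calibration is good to about 2 mm. A picture is of the moment at which its call begins: read the wrist's pose just before it. camera_info takes no time and is no camera call.
- ctrl.sign_off(): hands the job in, once; it reports no verdict.
The state is a dict: "time": time; "qpos": joint angles; "dq": joint speeds; "joint_efforts": joint torques, N m; "eef_pos": TCP position; "tcp_rot": TCP orientation; "contact_force": force on the tool from outside, world axes, zero at the start; "wrist_torque": the same for the moment, N m; "opening": opening from 0.0 (shut) to 1.0 (fully open).
Only numpy, scipy, OpenCV 4.12 (cv2) and the standard library are available. Lean on these libraries where they do the work, as an engineer would, in place of code of your own. Each camera call takes 0.05 s, during which the arm holds its last target.

## Working session

There is one attempt and no reset: what is moved stays moved. The work goes in short steps, Python scripts to look and compute and a tool call to move; the robot and the scene stay as the last step left them, time stands still between calls to the robot, and variables do not carry over. Pictures are saved under pics/ and viewed, and the job is handed in when it is done.

Besides the shell and the picture viewer there is one more tool, called as name(argument=value, ...) on one line, values as JSON. carry_out: Moves the arm, as the interface text tells. Its arguments: {"type":"object","properties":{"commands":{"type":"array"},"force":{"type":"number"}},"required":["commands"]}

```bash
ls; mkdir -p pics; python3 - <<'E'
from plant import ctrl
import cv2,numpy as np
print(ctrl.get_state())
for n in ["scene","top"]:
    im,d=ctrl.read_camera(n); cv2.imwrite(f"pics/{n}0.png",im[:,:,::-1]); np.savez(f"{n}0.npz",im=im,d=d)
for n in ["scene","top","wrist"]: print(n,ctrl.camera_info(n))
E
```

```text
pics
{'time': 0.0, 'qpos': array([-1.41103116e+00,  2.87162020e-01,  1.57820005e+00, -2.68652194e-06,
        1.27861190e+00, -1.50023134e-01]), 'dq': array([ 8.43840991e-06, -2.79434307e-04,  8.96788209e-04, -2.23505251e-03,
        2.03895697e-03,  2.60770699e-04]), 'joint_efforts': array([-6.42379496e-05, -4.05979300e+01, -2.92626107e+01, -1.56325918e-04,
        5.81531858e-03, -8.50330537e-06]), 'eef_pos': array([ 0.2056899 , -0.64223582,  0.24693709]), 'tcp_rot': array([ 9.88027106e-01,  1.54275794e-01, -7.08554208e-06, -1.19063663e-03]), 'contact_force': array([ 0.0311492 ,  1.10560832, -0.74607993]), 'wrist_torque': array([-0.04238565,  0.02584426, -0.02069735]), 'opening': 1.0004382539572119}
scene {'fx': 447.34599685535454, 'fy': 447.34599685535454, 'cx': 249.2760442048207, 'cy': 187.6583059111463, 'k1': -0.10506312015501218, 'rvec': array([ 2.03626667,  1.42770496, -0.55090791]), 'tvec': array([ 0.01152606, -0.36914861,  1.52219579])}
top {'fx': 493.2366881161915, 'fy': 493.2366881161915, 'cx': 260.01898586724, 'cy': 189.07181448546484, 'k1': -0.13994938913456856, 'rvec': array([ 2.09083818, -2.15084897,  0.19753107]), 'tvec': array([-0.18891189,  0.57134696,  1.25884915])}
wrist {'fx': 291.21007734278385, 'fy': 291.21007734278385, 'cx': 253.1772595967212, 'cy': 196.3645756182325, 'k1': -0.0587659441151729, 'mount': array([[-9.76418981e-04, -9.61013388e-01, -2.76500119e-01,
         7.16808547e-02],
       [ 9.99999441e-01, -8.25874662e-04, -6.60910488e-04,
         9.81198368e-04],
       [ 4.06789385e-04, -2.76500609e-01,  9.61013656e-01,
        -1.26133171e-01],
       [ 0.00000000e+00,  0.00000000e+00,  0.00000000e+00,
         1.00000000e+00]])}
```

View pics/scene0.png

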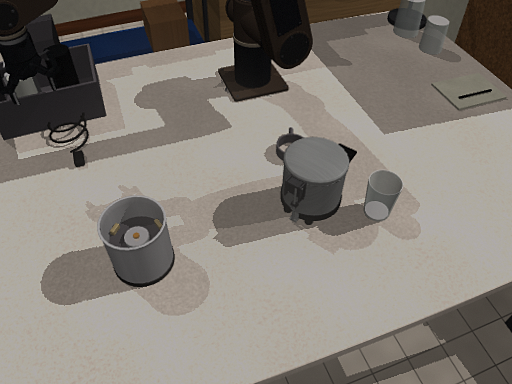

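View pics/top0.png

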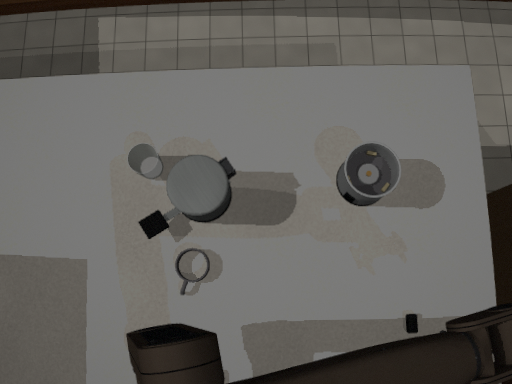

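The top view shows the bin lid near (198,186), the pedal pad near (154,224), the hinge at (227,168), the cup at (145,158), the collar at (192,265) and the base at (371,172). Next I turn these into world positions.

```bash
cat > h.py <<'E'
import numpy as np,cv2
from scipy.spatial.transform import Rotation as R
def cloud(info,d,T=None):
    h,w=d.shape
    u,v=np.meshgrid(np.arange(w),np.arange(h))
    K=np.array([[info['fx'],0,info['cx']],[0,info['fy'],info['cy']],[0,0,1]])
    p=cv2.undistortPoints(np.stack([u,v],-1).reshape(-1,1,2).astype(float),K,np.array([info['k1'],0,0,0,0])).reshape(h,w,2)
    P=np.concatenate([p*d[...,None],d[...,None]],-1)
    if T is None:
        Rm=R.from_rotvec(info['rvec']).as_matrix(); W=(P-info['tvec'])@Rm
    else: W=P@T[:3,:3].T+T[:3,3]
    W[d<=0]=np.nan
    return W
def circ(p):
    A=np.c_[2*p,np.ones(len(p))]; s=np.linalg.lstsq(A,(p**2).sum(1),rcond=None)[0]
    return s[:2],np.sqrt(s[2]+s[:2]@s[:2])
E
python3 - <<'E'
from plant import ctrl
from h import *
for n in ["top","scene"]:
    z=np.load(n+"0.npz"); W=cloud(ctrl.camera_info(n),z['d']); im=z['im']
    np.save(n+"W.npy",W)
    ok=np.isfinite(W[...,2])
    print(n,"table z",np.nanmedian(W[...,2]))
    if n=="top":
        for (u,v) in [(198,186),(154,224),(227,168),(192,265),(180,265),(145,158),(371,172),(260,250)]: print(u,v,W[v,u].round(3))
        sub=np.zeros(ok.shape,bool); sub[205:245,130:175]=1
        m=sub&(W[...,2]>.03)&(W[...,2]<.08); q=W[m]; print("pad",len(q),q.mean(0),cv2.minAreaRect(q[:,:2].astype(np.float32)*1000))
        sub[:]=0; sub[140:230,150:245]=1
        m=sub&(W[...,2]>.14)&(W[...,2]<.18); q=W[m]; print("lid",len(q),q[:,2].max(),cv2.minEnclosingCircle(q[:,:2].astype(np.float32)*1000),q.mean(0))
        m=sub&(W[...,2]>.152)&(W[...,2]<.18); q=W[m]; print("lid hi",len(q),cv2.minEnclosingCircle(q[:,:2].astype(np.float32)*1000),q.mean(0))
        sub[:]=0; sub[240:300,165:220]=1; m=sub&(W[...,2]>.015); q=W[m]; print("collar",len(q),q.min(0),q.max(0),q.mean(0))
        sub[:]=0; sub[135:185,120:165]=1; m=sub&(W[...,2]>.03); q=W[m]; print("cup",len(q),q.min(0),q.max(0))
        sub[:]=0; sub[130:215,320:410]=1; m=sub&(W[...,2]>.12); q=W[m]; print("base",len(q),cv2.minEnclosingCircle(q[:,:2].astype(np.float32)*1000))
E
```

```text
top table z -0.0005037420572313434
198 186 [ 0.556 -0.054  0.168]
154 224 [0.479 0.078 0.056]
227 168 [ 0.602 -0.125  0.155]
192 265 [ 0.372 -0.015 -0.   ]
180 265 [0.373 0.017 0.003]
145 158 [0.674 0.117 0.004]
371 172 [ 0.594 -0.495  0.098]
260 250 [ 0.408 -0.2   -0.001]
pad 593 [0.48484259 0.07291131 0.05440043] ((491.5758056640625, 65.13404846191406), (57.61295700073242, 98.2283935546875), 33.033199310302734)
lid 3163 0.17356434572173185 ((567.3367919921875, -60.522315979003906), 88.86361694335938) [ 0.56155273 -0.0555824   0.16394316]
lid hi 3086 ((567.3367919921875, -60.522315979003906), 88.86361694335938) [ 0.56088818 -0.05406647  0.16429969]
collar 303 [ 0.29495693 -0.0632527   0.01538716] [0.41590089 0.02656274 0.0376665 ] [ 0.36080998 -0.01230376  0.0298508 ]
cup 666 [0.60435603 0.05794185 0.0300366 ] [0.68771078 0.14133209 0.11685929]
base 818 ((590.4625854492188, -486.51690673828125), 73.75366973876953)
scene table z 0.0003079565788296452
```

```bash
python3 - <<'E'
import cv2,numpy as np
a=cv2.imread('pics/top0.png')[120:310,100:260]; b=cv2.imread('pics/scene0.png')[110:240,230:430]
cv2.imwrite('pics/c1.png',cv2.resize(np.clip(a*1.6,0,255).astype('uint8'),None,fx=3.1,fy=3.1)); cv2.imwrite('pics/c2.png',cv2.resize(b,None,fx=4,fy=4))
E
```

```text
(no output)
```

View pics/c1.png

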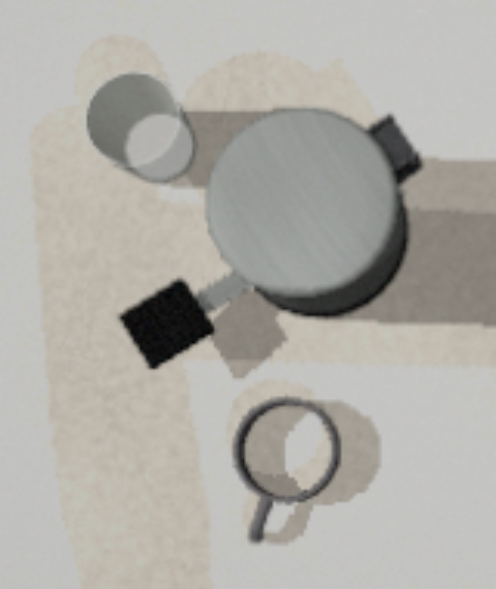

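View pics/c2.png

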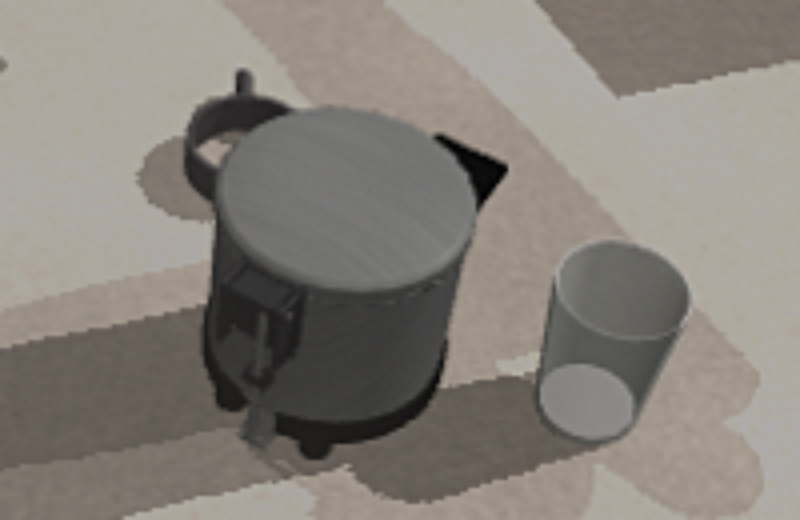

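```bash
cat >> h.py <<'E'
def goto(st,pos,xang,lean=0):
    Rc=R.from_quat(st['tcp_rot']).as_matrix()
    x=np.array([np.cos(xang),np.sin(xang),0]); zz=np.array([0,0,-1.])
    Rt=np.c_[x,np.cross(zz,x),zz]
    return Rc.T@(np.array(pos)-st['eef_pos']), R.from_matrix(Rc.T@Rt).as_rotvec()
E
python3 - <<'E'
from plant import ctrl
from h import *
z=np.load("top0.npz"); W=np.load("topW.npy"); im=z['im'].astype(int)
g=im.sum(2); sub=np.zeros(g.shape,bool); sub[205:245,132:174]=1
m=sub&(g<110)
k=cv2.minAreaRect(np.argwhere(m)[:,::-1].astype(np.float32)); q=W[m]; q=q[(q[:,2]>.04)&(q[:,2]<.07)]
print(m.sum(),k,len(q),np.median(q,0),cv2.minAreaRect(q[:,:2].astype(np.float32)*1000))
A=np.c_[q[:,:2]-q[:,:2].mean(0),np.ones(len(q))]; c=np.linalg.lstsq(A,q[:,2],rcond=None)[0]; print("plane",c,q[:,:2].mean(0),"front dir from slope",np.degrees(np.arctan2(c[1],c[0])))
# lid rim: outline fit robust
sub[:]=0; sub[140:230,150:245]=1
L=W[sub&(W[...,2]>.145)&(W[...,2]<.18)]
h=L[:,2]; 
s=L[np.linalg.norm(L[:,:2]-[.557,-.053],axis=1)<.08]
c0,r=cv2.minEnclosingCircle(s[:,:2].astype(np.float32)); print("lid circ",c0,r,np.median(s,0))
hull=cv2.convexHull(s[:,:2].astype(np.float32)).reshape(-1,2); print(circ(hull.astype(float)))
st=ctrl.get_state()
for p in [(.35,-.40,.29),(.45,-.12,.29),(.479,.077,.25)]: print(p,[v.round(3) for v in goto(st,p,np.radians(121))])
E
```

```text
460 ((153.7646942138672, 223.94114685058594), (19.893835067749023, 23.666805267333984), 59.03623962402344) 456 [0.4795311  0.07927609 0.05712451] ((480.0023498535156, 78.74765014648438), (52.61626434326172, 61.18457794189453), 32.530094146728516)
plane [-0.08023495  0.1277356   0.05709881] [0.47953143 0.07869537] front dir from slope 122.13428727909465
lid circ (0.5636675357818604, -0.05139974132180214) 0.07916434109210968 [ 0.55831243 -0.05329255  0.16487244]
(array([ 0.56109148, -0.05172061]), np.float64(0.0765207120537305))
(0.35, -0.4, 0.29) [array([ 0.211, -0.187, -0.042]), array([-1.000e-03, -2.000e-03, -1.802e+00])]
(0.45, -0.12, 0.29) [array([ 0.392, -0.423, -0.042]), array([-1.000e-03, -2.000e-03, -1.802e+00])]
(0.479, 0.077, 0.25) [array([ 0.48 , -0.602, -0.001]), array([-1.000e-03, -2.000e-03, -1.802e+00])]
```

The pad centre is at (0.480, 0.0785, 0.057) and the lid centre at about (0.560, -0.052). They are 153 mm apart, which agrees with the given geometry, and the front points at about 121.5°. I'm now moving in an arc with the jaws shutting.

carry_out(commands=[{"delta_pos":[0.026,-0.023,-0.015],"delta_rot":[0,0,-0.11],"claw":0},{"delta_pos":[0.053,-0.047,-0.03],"delta_rot":[0,0,-0.22],"claw":0},{"delta_pos":[0.079,-0.07,-0.04],"delta_rot":[0,0,-0.33],"claw":0},{"delta_pos":[0.105,-0.094,-0.042],"delta_rot":[0,0,-0.45],"claw":0},{"delta_pos":[0.132,-0.117,-0.042],"delta_rot":[0,0,-0.56],"claw":0},{"delta_pos":[0.158,-0.14,-0.042],"delta_rot":[0,0,-0.67],"claw":0},{"delta_pos":[0.185,-0.164,-0.042],"delta_rot":[0,0,-0.79],"claw":0},{"delta_pos":[0.211,-0.187,-0.042],"delta_rot":[0,0,-0.9],"claw":0}])

```text
time: 0.77
eef_pos: [0.3501, -0.398, 0.289]
tcp_rot: [0.821, 0.571, 0.001, -0.001]
contact_force: [-0.3, -0.4, -0.3]
opening: -0.004
```

```bash
python3 - <<'E'
from plant import ctrl
from h import *
st=ctrl.get_state();print(st['time'],st['eef_pos'],st['qpos'],st['opening'],st['contact_force'])
for p in [(.45,-.12,.29),(.479,.077,.25)]: print(p,[v.round(3) for v in goto(st,p,np.radians(121.5))])
E
```

```text
0.7667 [ 0.35012659 -0.39802438  0.28900225] [-1.04126775e+00 -6.48825270e-02  1.88471162e+00  9.87261136e-04
  1.32463838e+00 -6.86011314e-01] -0.0038743865694279922 [-0.29405909 -0.44584395 -0.313574  ]
(0.45, -0.12, 0.29) [array([ 0.295, -0.003, -0.   ]), array([-0.   , -0.003, -0.905])]
(0.479, 0.077, 0.25) [array([ 0.49 , -0.044,  0.04 ]), array([-0.   , -0.003, -0.905])]
```

carry_out(commands=[{"delta_pos":[0.037,0,0],"delta_rot":[0,0,-0.11],"claw":0},{"delta_pos":[0.074,0,0],"delta_rot":[0,0,-0.22],"claw":0},{"delta_pos":[0.111,0,0],"delta_rot":[0,0,-0.33],"claw":0},{"delta_pos":[0.148,0,0],"delta_rot":[0,0,-0.45],"claw":0},{"delta_pos":[0.185,0,0],"delta_rot":[0,0,-0.56],"claw":0},{"delta_pos":[0.222,0,0],"delta_rot":[0,0,-0.68],"claw":0},{"delta_pos":[0.26,-0.003,0],"delta_rot":[0,0,-0.79],"claw":0},{"delta_pos":[0.295,-0.003,0],"delta_rot":[0,0,-0.905],"claw":0}])

```text
time: 1.43
eef_pos: [0.4498, -0.1182, 0.2894]
tcp_rot: [0.486, 0.874, 0.001, -0.001]
contact_force: [0.5, -0.4, -0.5]
opening: 0.002
```

```bash
python3 - <<'E'
from plant import ctrl
from h import *
st=ctrl.get_state();print(st['time'],st['eef_pos'],st['qpos'],st['opening'],st['contact_force'])
for p in [(.48,.0785,.29),(.48,.0785,.16),(.48,.0785,.11)]: print(p,[v.round(3) for v in goto(st,p,np.radians(121.5))])
E
```

```text
1.4333 [ 0.44977897 -0.11817153  0.28938857] [-0.47692057 -0.22379809  2.02457721  0.00258023  1.34330144 -1.03277717] 0.0022555145430477315 [ 0.48229347 -0.37141765 -0.50768632]
(0.48, 0.0785, 0.29) [array([0.151, 0.129, 0.   ]), array([ 0.001, -0.003,  0.005])]
(0.48, 0.0785, 0.16) [array([0.151, 0.129, 0.13 ]), array([ 0.001, -0.003,  0.005])]
(0.48, 0.0785, 0.11) [array([0.151, 0.129, 0.18 ]), array([ 0.001, -0.003,  0.005])]
```

carry_out(commands=[{"delta_pos":[0.026,0.022,0],"delta_rot":[0,0,0],"claw":0},{"delta_pos":[0.052,0.044,0],"delta_rot":[0,0,0],"claw":0},{"delta_pos":[0.078,0.067,0],"delta_rot":[0,0,0],"claw":0},{"delta_pos":[0.104,0.089,0],"delta_rot":[0,0,0],"claw":0},{"delta_pos":[0.13,0.111,0],"delta_rot":[0,0,0],"claw":0},{"delta_pos":[0.151,0.129,0.02],"delta_rot":[0,-0.003,0.005],"claw":0},{"delta_pos":[0.151,0.129,0.05],"delta_rot":[0,-0.003,0.005],"claw":0},{"delta_pos":[0.151,0.129,0.08],"delta_rot":[0,-0.003,0.005],"claw":0}])

```text
time: 2.1
eef_pos: [0.4801, 0.0802, 0.2099]
tcp_rot: [0.487, 0.873, 0.001, 0.001]
contact_force: [-0.0, -0.2, -0.0]
opening: -0.002
```

```bash
python3 - <<'E'
from plant import ctrl
from h import *
st=ctrl.get_state();print(st['time'],st['eef_pos'],st['qpos'],st['opening'],st['contact_force'])
for n in ["top","wrist","scene"]:
    im,d=ctrl.read_camera(n); cv2.imwrite(f"pics/{n}1.png",im[:,:,::-1])
a=np.hstack([cv2.imread(f"pics/{n}1.png")[60:330,:400] if n!='wrist' else cv2.resize(cv2.imread("pics/wrist1.png"),(400,270)) for n in ["top","wrist"]]); cv2.imwrite("pics/m1.png",a)
for p in [(.48,.0785,.11),(.48,.0785,.085)]: print(p,[v.round(4) for v in goto(st,p,np.radians(121.5))])
E
```

```text
2.1 [0.48011345 0.08023043 0.20989597] [-4.36923778e-02 -1.02461507e-01  2.06723118e+00  1.04790107e-03
  1.17368901e+00 -5.97924056e-01] -0.0024730359471500435 [-0.00242287 -0.2340543  -0.00414434]
(0.48, 0.0785, 0.11) [array([-0.0013, -0.0013,  0.0999]), array([0.0031, 0.001 , 0.004 ])]
(0.48, 0.0785, 0.085) [array([-0.0013, -0.0014,  0.1249]), array([0.0031, 0.001 , 0.004 ])]
```

View pics/m1.png

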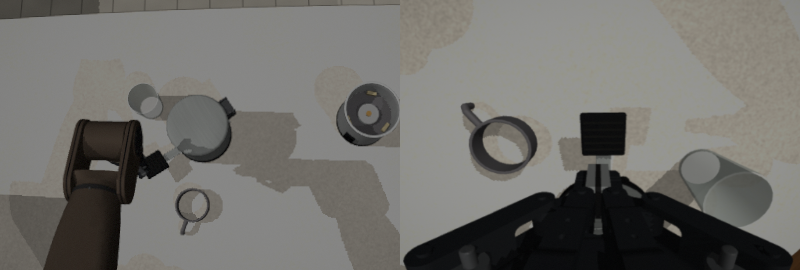

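View pics/scene1.png

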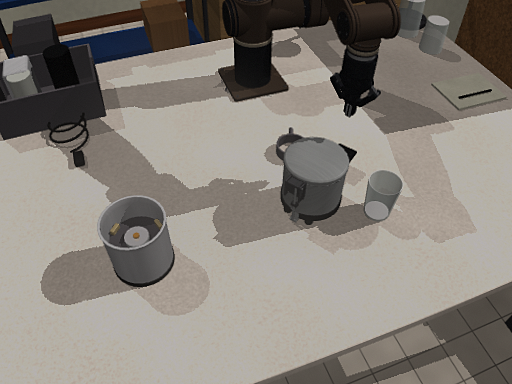

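The wrist view shows the pad at about (603,134) of the mosaic, straight ahead of the shut fingertips, with the collar and cup clear to the sides. In the top view the wrist lies on the outer side, away from the lid. Next I descend to just above the pad.

carry_out(commands=[{"delta_pos":[-0.001,-0.001,0.02],"delta_rot":[0.003,0.001,0.004],"claw":0},{"delta_pos":[-0.001,-0.001,0.045],"delta_rot":[0.003,0.001,0.004],"claw":0},{"delta_pos":[-0.001,-0.001,0.07],"delta_rot":[0.003,0.001,0.004],"claw":0},{"delta_pos":[-0.001,-0.001,0.09],"delta_rot":[0.003,0.001,0.004],"claw":0},{"delta_pos":[-0.001,-0.001,0.105],"delta_rot":[0.003,0.001,0.004],"claw":0},{"delta_pos":[-0.001,-0.001,0.115],"delta_rot":[0.003,0.001,0.004],"claw":0},{"delta_pos":[-0.001,-0.001,0.122],"delta_rot":[0.003,0.001,0.004],"claw":0},{"delta_pos":[-0.001,-0.001,0.125],"delta_rot":[0.003,0.001,0.004],"claw":0}])

```text
time: 2.92
eef_pos: [0.4773, 0.0772, 0.0828]
tcp_rot: [0.49, 0.872, -0.002, -0.004]
contact_force: [-0.7, 0.2, -0.4]
opening: 0.001
```

```bash
python3 - <<'E'
from plant import ctrl
from h import *
st=ctrl.get_state();print(st['time'],st['eef_pos'],st['opening'],st['contact_force'],st['wrist_torque'])
for n in ["top","wrist"]:
    im,d=ctrl.read_camera(n); cv2.imwrite(f"pics/{n}2.png",im[:,:,::-1])
a=np.hstack([cv2.imread("pics/top2.png")[110:300,80:300].repeat(2,0).repeat(2,1)[:270,:400],cv2.resize(cv2.imread("pics/wrist2.png"),(400,270))]); cv2.imwrite("pics/m2.png",np.clip(a*1.5,0,255).astype('uint8'))
print([v.round(4) for v in goto(st,(.48,.0785,.074),np.radians(121.5))])
E
```

```text
2.9167 [0.47732746 0.07715554 0.08283194] 0.0005430341901970789 [-0.74822971  0.19220921 -0.35163759] [ 0.03844487 -0.00858803 -0.04733646]
[array([-0.0003,  0.003 ,  0.0088]), array([-0.0069, -0.0047, -0.0037])]
```

View pics/m2.png

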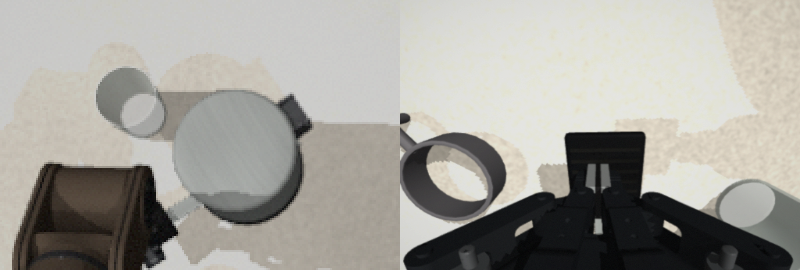

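carry_out(commands=[{"delta_pos":[0,0.001,0.0015],"delta_rot":[-0.007,-0.005,-0.004],"claw":0},{"delta_pos":[0,0.002,0.003],"delta_rot":[-0.007,-0.005,-0.004],"claw":0},{"delta_pos":[0,0.003,0.0045],"delta_rot":[-0.007,-0.005,-0.004],"claw":0},{"delta_pos":[0,0.003,0.006],"delta_rot":[-0.007,-0.005,-0.004],"claw":0},{"delta_pos":[0,0.003,0.0075],"delta_rot":[-0.007,-0.005,-0.004],"claw":0},{"delta_pos":[0,0.003,0.009],"delta_rot":[-0.007,-0.005,-0.004],"claw":0},{"delta_pos":[0,0.003,0.0105],"delta_rot":[-0.007,-0.005,-0.004],"claw":0},{"delta_pos":[0,0.003,0.012],"delta_rot":[-0.007,-0.005,-0.004],"claw":0}])

```text
time: 3.68
eef_pos: [0.4797, 0.0794, 0.0718]
tcp_rot: [0.489, 0.873, 0.0, -0.001]
contact_force: [-3.2, 3.2, 5.9]
opening: 0.0
```

```bash
python3 - <<'E'
from plant import ctrl
from h import *
st=ctrl.get_state();print(st['time'],st['eef_pos'],st['opening'],st['contact_force'],st['wrist_torque'])
f=np.array([np.cos(np.radians(121.5)),np.sin(np.radians(121.5))])
for z,o in [(.06,.002),(.044,.004),(.042,.004)]:print([v.round(4) for v in goto(st,(*(np.array([.48,.0785])+o*f),z),np.radians(121.5))])
E
```

```text
3.6833 [0.47968993 0.07939936 0.07178966] 7.388038898185686e-05 [-3.21357583  3.23237865  5.92155761] [0.44357598 0.583118   0.02806405]
[array([ 0.0011, -0.0002,  0.0118]), array([-0.0002, -0.0014,  0.0001])]
[array([ 0.003 , -0.0002,  0.0278]), array([-0.0002, -0.0014,  0.0001])]
[array([ 0.003 , -0.0002,  0.0298]), array([-0.0002, -0.0014,  0.0001])]
```

Contact made: 6 N up, about 4.5 N outward. I continue slowly, following the pad's outward arc.

carry_out(commands=[{"delta_pos":[0.0007,0,0.0015],"delta_rot":[0,-0.001,0],"claw":0},{"delta_pos":[0.0012,0,0.003],"delta_rot":[0,-0.001,0],"claw":0},{"delta_pos":[0.0016,0,0.0045],"delta_rot":[0,-0.001,0],"claw":0},{"delta_pos":[0.002,0,0.006],"delta_rot":[0,-0.001,0],"claw":0},{"delta_pos":[0.0023,0,0.0075],"delta_rot":[0,-0.001,0],"claw":0},{"delta_pos":[0.0026,0,0.009],"delta_rot":[0,-0.001,0],"claw":0},{"delta_pos":[0.0028,0,0.0105],"delta_rot":[0,-0.001,0],"claw":0},{"delta_pos":[0.003,0,0.012],"delta_rot":[0,-0.001,0],"claw":0}])

```text
time: 4.35
eef_pos: [0.4785, 0.0814, 0.0601]
tcp_rot: [0.488, 0.873, -0.0, 0.0]
contact_force: [-0.9, -4.0, 5.0]
opening: 0.0
```

```bash
cat > s.py <<'E'
import sys
from plant import ctrl
from h import *
k=sys.argv[1]
st=ctrl.get_state();print(st['time'],st['eef_pos'],st['contact_force'],st['wrist_torque'])
im,d=ctrl.read_camera("scene"); cv2.imwrite(f"pics/scene{k}.png",im[:,:,::-1]);im=im[60:240,220:430,::-1]
im2,d=ctrl.read_camera("top"); cv2.imwrite(f"pics/top{k}.png",im2[:,:,::-1]);im2=im2[120:300,70:260,::-1]
cv2.imwrite(f"pics/m{k}.png",np.clip(cv2.resize(np.hstack([im,im2]),None,fx=2,fy=2)*1.4,0,255).astype('uint8'))
f=np.array([np.cos(np.radians(121.5)),np.sin(np.radians(121.5))])
for z,o in [(.044,.004)]:print([v.round(4) for v in goto(st,(*(np.array([.48,.0785])+o*f),z),np.radians(121.5))])
E
python3 s.py 3
```

```text
4.35 [0.47852101 0.08144901 0.06009637] [-0.86239219 -4.02517301  4.97826671] [-0.53246555  0.15074963 -0.01258024]
[array([ 0.0007, -0.0003,  0.0161]), array([-0.0002,  0.001 ,  0.0006])]
```

View pics/m3.png

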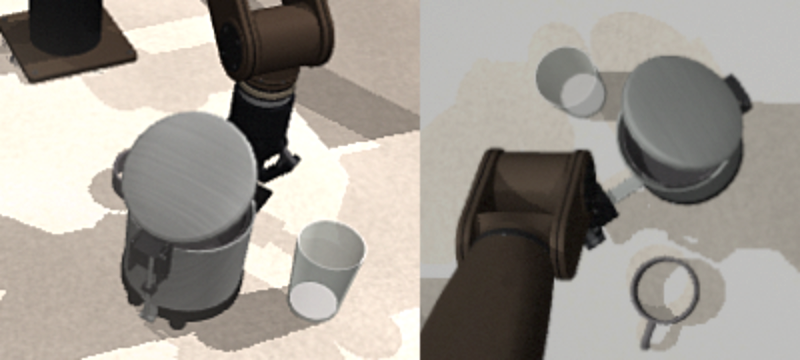

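The lid is about 30° open (left panel, lid at (190,175)) and the bin, cup and collar have not moved. I keep pressing, a little slower.

carry_out(commands=[{"delta_pos":[0,0,0.0014],"delta_rot":[0,0.001,0],"claw":0},{"delta_pos":[0,0,0.0028],"delta_rot":[0,0.001,0],"claw":0},{"delta_pos":[0.0002,0,0.0042],"delta_rot":[0,0.001,0],"claw":0},{"delta_pos":[0.0003,0,0.0056],"delta_rot":[0,0.001,0],"claw":0},{"delta_pos":[0.0004,0,0.007],"delta_rot":[0,0.001,0],"claw":0},{"delta_pos":[0.0005,0,0.0084],"delta_rot":[0,0.001,0],"claw":0},{"delta_pos":[0.0006,0,0.0096],"delta_rot":[0,0.001,0],"claw":0},{"delta_pos":[0.0007,0,0.0105],"delta_rot":[0,0.001,0],"claw":0}])

```text
time: 5.12
eef_pos: [0.4778, 0.0825, 0.0488]
tcp_rot: [0.489, 0.872, 0.0, -0.0]
contact_force: [-1.3, 0.4, 2.2]
opening: -0.002
```

```bash
python3 s.py 4
```

```text
5.1167 [0.47780713 0.08250167 0.04881849] [-1.28953855  0.38448405  2.17938001] [-0.05286767  0.13338138  0.01385307]
[array([-0.0006, -0.0002,  0.0048]), array([ 0.0001, -0.0011, -0.    ])]
```

carry_out(commands=[{"delta_pos":[0,0,0.001],"delta_rot":[0,-0.001,0],"claw":0},{"delta_pos":[0,0,0.002],"delta_rot":[0,-0.001,0],"claw":0},{"delta_pos":[0,0,0.003],"delta_rot":[0,-0.001,0],"claw":0},{"delta_pos":[0,0,0.0038],"delta_rot":[0,-0.001,0],"claw":0},{"delta_pos":[0,0,0.0045],"delta_rot":[0,-0.001,0],"claw":0},{"delta_pos":[0,0,0.005],"delta_rot":[0,-0.001,0],"claw":0},{"delta_pos":[0,0,0.005],"delta_rot":[0,-0.001,0],"claw":0}])

```text
time: 5.8
eef_pos: [0.4777, 0.0826, 0.044]
tcp_rot: [0.489, 0.872, 0.0, -0.0]
contact_force: [-2.4, 0.3, 5.2]
opening: -0.0
```

```bash
python3 s.py 5
```

```text
5.8 [0.47773378 0.08264276 0.04404901] [-2.41810029  0.299014    5.17584791] [ 0.12746434  0.33415384 -0.01431908]
[array([-0.0007, -0.0002,  0.    ]), array([-0.0003, -0.0007, -0.    ])]
```

View pics/m5.png

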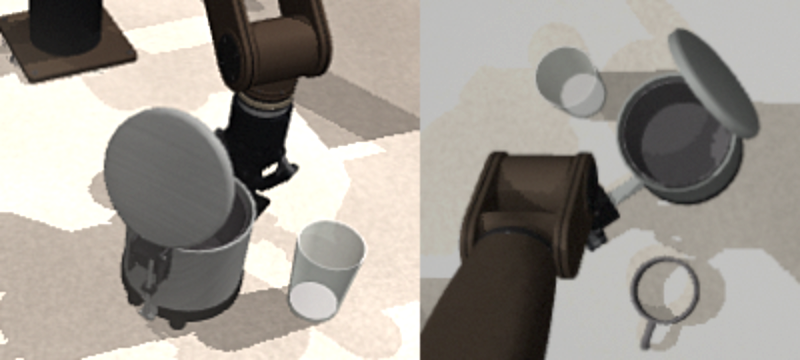

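The lid is wide open and the force is rising (5 N against 2 N before), which suggests the foot is reaching the table. I press another millimetre or so to be sure it is seated.

carry_out(commands=[{"delta_pos":[0,0,0.0005],"delta_rot":[0,0,0],"claw":0},{"delta_pos":[0,0,0.001],"delta_rot":[0,0,0],"claw":0},{"delta_pos":[0,0,0.0015],"delta_rot":[0,0,0],"claw":0},{"delta_pos":[0,0,0.0015],"delta_rot":[0,0,0],"claw":0},{"delta_pos":[0,0,0.0015],"delta_rot":[0,0,0],"claw":0}])

```text
time: 6.32
eef_pos: [0.4778, 0.0827, 0.044]
tcp_rot: [0.489, 0.873, -0.0, -0.001]
contact_force: [-5.9, 1.4, 12.7]
opening: -0.001
```

```bash
python3 s.py 6
```

```text
6.3167 [0.4778186  0.08265472 0.0439737 ] [-5.88946174  1.41814577 12.69611885] [0.11488348 1.00353457 0.00450106]
[array([-0.0007, -0.0003, -0.    ]), array([-0.0014, -0.0012,  0.0003])]
```

Seated: z stayed at 44.0 mm while the force climbed to 12.7 N. I hold with slightly less sideways load and check that it is steady.

carry_out(commands=[{"delta_pos":[0.0003,-0.0004,0.0012],"delta_rot":[0,0,0],"claw":0},{"delta_pos":[0.0003,-0.0004,0.0012],"delta_rot":[0,0,0],"claw":0},{"delta_pos":[0.0003,-0.0004,0.0012],"delta_rot":[0,0,0],"claw":0},{"delta_pos":[0.0003,-0.0004,0.0012],"delta_rot":[0,0,0],"claw":0},{"delta_pos":[0.0003,-0.0004,0.0012],"delta_rot":[0,0,0],"claw":0},{"delta_pos":[0.0003,-0.0004,0.0012],"delta_rot":[0,0,0],"claw":0}])

```text
time: 6.92
eef_pos: [0.4778, 0.0827, 0.044]
tcp_rot: [0.488, 0.873, -0.0, -0.001]
contact_force: [-4.0, 0.6, 9.8]
opening: 0.001
```

```bash
python3 s.py 7; python3 - <<'E'
from plant import ctrl
from h import *
im,d=ctrl.read_camera("top"); W=cloud(ctrl.camera_info("top"),d); W0=np.load("topW.npy")
st=ctrl.get_state();print(st['time'],st['eef_pos'],st['contact_force'])
for n,(r0,r1,c0,c1),lo in [("collar",(240,300,165,220),.015),("cup",(135,185,120,165),.03),("base",(130,215,320,410),.12)]:
    for w in (W0,W):
        q=w[r0:r1,c0:c1].reshape(-1,3); q=q[q[:,2]>lo]; print(n,len(q),q.mean(0).round(4))
q=W[120:240,150:260].reshape(-1,3); q=q[q[:,2]>.185]
c=np.linalg.svd(q-q.mean(0),full_matrices=False)[2][2]; print("lid pts",len(q),"max z",q[:,2].max(),"normal",c,"tilt deg",np.degrees(np.arccos(abs(c[2]))))
E
```

```text
6.9167 [0.47780464 0.08266577 0.04401738] [-4.03613574  0.62305481  9.76540744] [0.05977782 0.66249913 0.00854938]
[array([-0.0007, -0.0003,  0.    ]), array([-0.0013, -0.0009,  0.0004])]
7.0667 [0.47777119 0.08265744 0.0439919 ] [-3.8780562  -0.01713596 10.34433006]
collar 303 [ 0.3608 -0.0123  0.0299]
collar 304 [ 0.3603 -0.0121  0.03  ]
cup 666 [0.6517 0.1045 0.0779]
cup 661 [0.6517 0.1044 0.0782]
base 818 [ 0.598  -0.496   0.1421]
base 822 [ 0.5979 -0.4954  0.1419]
lid pts 1506 max z 0.3240701816719461 normal [-0.09730504 -0.31994479  0.94242616] tilt deg 19.536927354787363
```

View pics/m7.png

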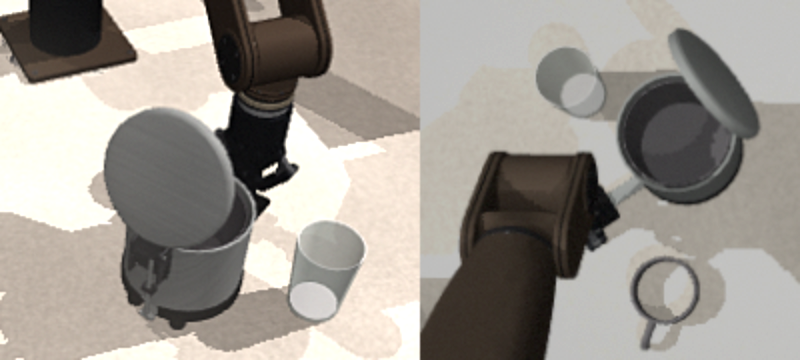

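The plane fit for the lid took in arm pixels, so I redo it from the scene camera, then hand in.

```bash
python3 - <<'E'
from plant import ctrl
from h import *
im,d=ctrl.read_camera("scene"); W=cloud(ctrl.camera_info("scene"),d)
q=W[118:175,277:330].reshape(-1,3); q=q[(q[:,2]>.18)&(np.linalg.norm(q[:,:2]-[.59,-.11],axis=1)<.09)]
c=np.linalg.svd(q-q.mean(0),full_matrices=False)[2][2]; print(len(q),q.mean(0),"max z",q[:,2].max(),"tilt",np.degrees(np.arccos(abs(c[2]))))
st=ctrl.get_state();print(st['time'],st['eef_pos'],st['contact_force'])
E
```

```text
2839 [ 0.60684032 -0.11266434  0.25223664] max z 0.31226405742204555 tilt 69.99450442191416
7.1167 [0.47781751 0.08265586 0.04403523] [-3.63572088  0.29910377 10.20920034]
```

```bash
python3 -c "
from plant import ctrl
print(ctrl.sign_off())"
```

```text
the job is handed in; nothing more can be done
None
```

The bin is open, and I handed the job in at 7.1 s with the arm still holding the pedal down. I pressed the centre of the pad slowly, over about 3 s, with shut fingertips, following its slight outward arc.

- **Pedal:** it is on the table. The tool stopped at z = 44.0 mm, so the fingertips are at 27 mm, and pressing further only raised the force (5 N to 12.7 N). The final hold is steady at about 10 N down, with about 4 N sideways.
- **Lid:** it stands about 70° open by the scene-camera plane fit, with its top at about 0.31 m. You gave 72° and 0.3 m.
- **Surroundings:** the cup, collar and motor base are within 1 mm of where they started. In the before and after pictures the bin has not visibly moved.
- **Check that disagreed:** my first lid-tilt fit, from the top camera, gave 19.5°. I put that down to arm pixels in the region I sampled and replaced it with the scene-camera fit.

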